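# Turn the row round: tying bench to display rack

### The arm

A 7-joint arm with a two-finger parallel gripper is mounted at the origin on the work surface. World frame = base frame: x ahead of the robot, y to its left, z up, the work surface at z = 0. Lengths are in m, angles in rad, forces in N, time in s.
With the tool pointing down it reaches from about 0.425 to 0.95 m from the base axis. Payload 4.7 kg.
Tool frame: the origin (TCP) lies on the centre line of the jaws, within the pads' length; the fingertips stand robot.nose_length ahead of it and the grasp point (between the pads) lies 8 mm behind it (robot.nose_length is the distance from the TCP to the fingertips, in m); z points along the fingers, y is the line along which they close (so a half turn about z gives the same grasp; the last joint's range is limited). The gripper opens to 85 mm and grips with 20 to 120 N. Pads are 22 mm wide; open, the fingers measure 114 mm over their backs; the gripper's body (76 mm by 85 mm) begins 54 mm behind the grasp point. The pads swing forward as they close: fully open they stand 13 mm farther back than shut.
Start: joints at [-1.27, 0.469, -0.049, 1.532, 0.024, 1.141, -0.082], TCP at [0.219, 0.639, 0.242] pointing down, gripper open.
Joint ranges: [-2.59, 2.59], [-0.33, 1.99], [-1.39, 1.29], [0.1, 2.45], [-1.04, 4.18], [0.21, 1.99], [-2.66, 2.66]. Speed limits (rad/s): [2.57, 2.57, 3.14, 3.14, 3.14, 3.14, 3.14].

### API

Orientations are given as [roll, pitch, yaw] about the fixed x, y, z axes, in that order (R = Rz(yaw) Ry(pitch) Rx(roll)).
In Python, from plant import robot gives the robot as it stands. Calls block until the motion is done:
- robot.goto(position, orientation): joint-space move of the TCP to a pose.
- robot.move_straight(position, vel=0.15, attitude=None, contact_N=None): straight line of the TCP; attitude=None keeps the orientation; vel is the mean speed in m/s. With contact_N (N) it stops when the force on the tool has changed by that much, and returns True; else False.
- robot.move_joints(angles): joint-space move.
- robot.grip(opening, strength=None): opening from 0.0 (shut) to 1.0 (fully open); strength is the grip in N (None keeps the last); returns when the fingers have stopped.
- robot.sleep(seconds).
- robot.inverse_kinematics(position, orientation): joint angles nearest the present ones, or None.
- robot.sense(): the state.
- robot.grab_frame(name): name is "scene" or "top" or "wrist"; returns a dict with "image" (400x640x3 uint8, red, green, blue), "range_z" (400x640 float32, m along the optical axis (not along the pixel's ray), 0 where there is no reading), "fx", "fy", "cx", "cy" (pixels), "R" (3x3) and "t" (3): a world point X has camera coordinates R X + t. Camera axes: x right, y down, z forward; pixel columns grow to the right and rows downward; lengths in m; the calibration is good to about 2 mm. A picture is of the moment at which its call begins.
A pose or a line that the arm cannot do raises robot.IKError and nothing moves.
- robot.close_job(): hands the job in; it is judged then, once.
The state is a dict: "t": time; "joint_pos": joint angles; "joint_velocities": joint speeds; "effort": joint torques, N m; "tcp_pos": TCP position; "tcp_rot": TCP orientation; "wrist_force": force on the tool from outside, world axes, zero at the start; "torque": the same for the moment, N m; "opening": opening from 0.0 (shut) to 1.0 (fully open); "gripper_force": force on a finger pad.
Only numpy, scipy, OpenCV 4.12 (cv2) and the standard library are available. Lean on these libraries where they do the work, as an engineer would, in place of code of your own. Each camera call takes 0.05 s, during which the arm holds its last target. There are 200 camera calls.

### The job

On the fly-tying table, move the hair stacker, thread spool, cement bottle and bead jar from the row of grey cups on the metal tray into the four compartments of the wooden rack, in reverse order, since the rack will be turned to face the customer: the piece that starts nearest the robot goes in the compartment farthest from the robot, the second nearest in the second farthest, and so on. Do not tip any piece over on the way, and leave each one standing upright on the floor of its own compartment, let go and still.

Things in the scene. Friction and masses are not known exactly. Their poses are not given: they have to be found in the camera images.
- stacker_center (a point): Centre of the steel hair stacker: a slim straight metal tube 25 mm in diameter with a wider foot (34 mm across, lowest 8 mm, tapering to the tube at 11 mm) and a 29 mm rim at its top, 70 mm tall, about 90 g. The point lies on its axis, half-way up (35 mm above its base); z runs up its axis. Loose, stands upright; it may be gripped at this height.
- spool_center (a point): Centre of the thread spool: a straight-sided drum 33 mm in diameter, wound grey, with thin brown wooden end flanges 34 mm in diameter, 52 mm tall, about 45 g. The point lies on its axis, half-way up (26 mm above its base); z runs up its axis. Loose, stands upright; it may be gripped at this height.
- bottle_center (a point): Centre of the cement bottle: round amber glass bottle 32 mm in diameter up to 44 mm above its base, then shoulder and a narrow black cap 19 mm in diameter, with a paper label, 64 mm tall, about 60 g. The point lies on its axis, half-way up (32 mm above its base); z runs up its axis. Loose, stands upright; it may be gripped at this height.
- jar_center (a point): Centre of the bead jar: round clear jar 40 mm in diameter with brass beads in it and a wide black lid 42 mm in diameter (the top 14 mm), 56 mm tall, about 80 g; the fattest of the four. The point lies on its axis, half-way up (28 mm above its base); z runs up its axis. Loose, stands upright; it may be gripped at this height.
- cup_stacker: The square grey plastic cup in which the hair stacker stands at the start, one of four alike: 60 x 60 mm outside, 54 mm inside, floor 4 mm thick, rim 10 mm above its underside. It is fixed and so keeps the starting place of that piece. Origin at the centre of its underside; z up.
- cup_spool: The square grey plastic cup in which the thread spool stands at the start, one of four alike: 60 x 60 mm outside, 54 mm inside, floor 4 mm thick, rim 10 mm above its underside. It is fixed and so keeps the starting place of that piece. Origin at the centre of its underside; z up.
- cup_bottle: The square grey plastic cup in which the cement bottle stands at the start, one of four alike: 60 x 60 mm outside, 54 mm inside, floor 4 mm thick, rim 10 mm above its underside. It is fixed and so keeps the starting place of that piece. Origin at the centre of its underside; z up.
- cup_jar: The square grey plastic cup in which the bead jar stands at the start, one of four alike: 60 x 60 mm outside, 54 mm inside, floor 4 mm thick, rim 10 mm above its underside. It is fixed and so keeps the starting place of that piece. Origin at the centre of its underside; z up.
- tray: Flat aluminium tray, 272 x 74 x 8 mm, fixed, that carries the four cups in a row along its x axis, at x = -96, -32, 32 and 96 mm. Origin at the centre of its underside, on the table; its x axis points away from the robot (within about 17 degrees), z up. It lies to the left or to the right of the middle of the table.
- rack: Light wooden rack, 262 x 70 mm, 12 mm high, fixed, empty at the start, on the other side of the table from the tray: four square compartments (58 x 58 mm inside) in a row along its x axis, centres at x = -96, -32, 32 and 96 mm, y = 0; their floor is 6 mm and their rim 12 mm above the table. Origin at the centre of its underside, on the table; its x axis points away from the robot (within about 17 degrees), z up.
Things that resemble listed ones, but are neither listed nor needed, are in the scene too. Leave any blue or red look-alike of the part that bears jar_center alone.

How it is judged:
By the outcome, as a careful person would: the job done as asked, in the order asked, and still so for the second after the job is handed in, with the robot touching nothing.
It also fails if it takes over 133 s, if anything falls off the work surface, if the arm or the gripper's body presses on something with over 40 N, if the wrist force passes 120 N, or if a joint passes its speed limit or range.

## Working session

There is one attempt and no reset: what is moved stays moved. The work goes in short steps, each a Python script; the robot and the scene stay as the last script left them, time stands still between calls to the robot, and variables do not carry over. Pictures are saved under pics/ and viewed, at most 14 in all, crops included, and the job is handed in when it is done.

```bash
mkdir -p pics; ls; python3 - <<'E'
from plant import robot
import cv2,numpy as np,pickle
d={}
for n in("top","scene"):
    f=robot.grab_frame(n); d[n]=f
    cv2.imwrite(f"pics/{n}0.png",f["image"][:,:,::-1])
    print(n,f["fx"],f["cx"],f["cy"],f["R"],f["t"])
pickle.dump(d,open("f0.pkl","wb"))
s=robot.sense();print(s["t"],s["tcp_pos"],s["tcp_rot"],robot.nose_length)
E
```

```text
pics
top 469.5182211982084 322.686976998592 202.31015657587403 [[-0.02169545 -0.99943541 -0.02565461]
 [-0.9920005   0.02471167 -0.12379155]
 [ 0.12435562  0.02276367 -0.99197656]] [0.0547799  0.50381848 1.12280012]
scene 411.6617845108094 323.4280719174552 197.13252125726535 [[-0.61597004  0.78776904  0.00091767]
 [ 0.58687232  0.45966194 -0.66655215]
 [-0.52551097 -0.4100376  -0.74545784]] [ 0.28527429 -0.28916952  1.2172201 ]
0.1 [0.2184094  0.63814657 0.24133986] [-3.13980902e+00  1.00479181e-04  2.81188523e+00] 0.011
```

View pics/top0.png

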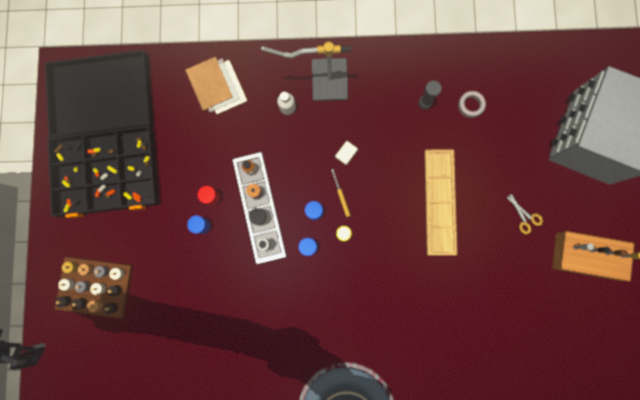

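View pics/scene0.png

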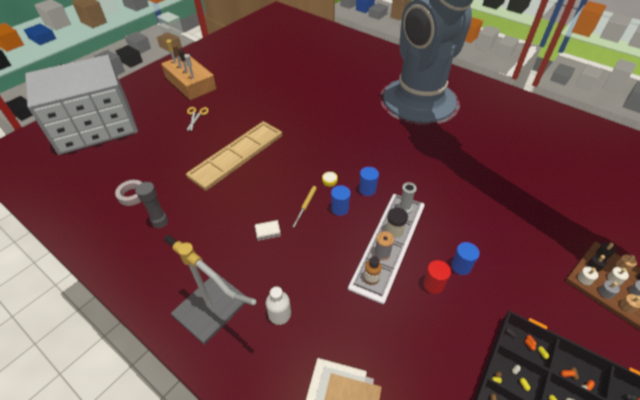

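The top view shows the tray on the left (y>0), centred near px (259,208). From near to far it holds the stacker (264,243), jar (260,217), spool (254,190) and bottle (250,167). The rack is on the right, at px (440,203). The red and blue look-alikes stand about 45 px or more from the tray's centre line. The scene view shows the same order.

```bash
cat > h.py <<'E'
import numpy as np,cv2
def ray(f,uv,z):
    uv=np.atleast_2d(np.asarray(uv,float)); R,t=np.array(f["R"]),np.array(f["t"])
    d=np.c_[(uv[:,0]-f["cx"])/f["fx"],(uv[:,1]-f["cy"])/f["fy"],np.ones(len(uv))]@R
    c=-R.T@t
    return c+d*((z-c[2])/d[:,2])[:,None]
def cloud(f):
    v,u=np.mgrid[:400,:640]; Z=f["range_z"].astype(float)
    P=np.stack([(u-f["cx"])/f["fx"]*Z,(v-f["cy"])/f["fy"]*Z,Z],-1)
    W=(P-np.array(f["t"]))@np.array(f["R"]); W[Z==0]=np.nan
    return W
def rect(f,mask,z):
    "centre, yaw of long axis (pointing +x), sizes, of largest blob of mask on plane z"
    c=max(cv2.findContours(mask.astype(np.uint8),cv2.RETR_EXTERNAL,cv2.CHAIN_APPROX_NONE)[0],key=cv2.contourArea)
    p=ray(f,c[:,0],z)[:,:2]
    b=cv2.boxPoints(cv2.minAreaRect((p*1000).astype(np.float32)))/1000
    e=[b[1]-b[0],b[2]-b[1]]; e.sort(key=lambda v:-np.hypot(*v)); l=e[0]*np.sign(e[0][0])
    return b.mean(0),np.arctan2(l[1],l[0]),np.hypot(*e[0]),np.hypot(*e[1])
E
python3 - <<'E'
import pickle
from h import *
d=pickle.load(open("f0.pkl","rb"))
HT=dict(stacker=70,jar=56,spool=52,bottle=64)
for n,f in d.items():
    W=cloud(f); hsv=cv2.cvtColor(f["image"],cv2.COLOR_RGB2HSV).astype(int); H,S,V=hsv[...,0],hsv[...,1],hsv[...,2]
    box=lambda x0,x1,y0,y1:(W[...,0]>x0)&(W[...,0]<x1)&(W[...,1]>y0)&(W[...,1]<y1)
    k=np.ones((3,3),np.uint8)
    wood=(H>10)&(H<30)&(S>60)&(V>120)&box(.35,.8,-.35,-.05)&(W[...,2]<.03)
    tray=cv2.morphologyEx(((S<45)&(V>90)&box(.35,.8,.05,.35)&(W[...,2]<.03)).astype(np.uint8),cv2.MORPH_CLOSE,k)
    print(n,"rack",rect(f,wood,.012)); r=rect(f,tray,.008); print("tray",r)
    c,a=r[0],r[1]; R=np.array([[np.cos(a),-np.sin(a)],[np.sin(a),np.cos(a)]])
    L=(W[...,:2]-c)@R
    for i,x in enumerate((-.096,-.032,.032,.096)):
        m=(abs(L[...,0]-x)<.027)&(abs(L[...,1])<.027)&(W[...,2]>.03)
        z=W[m][:,2]; top=np.percentile(z,95); h=HT[["stacker","jar","spool","bottle"][i]]/1000+.012
        mm=m&(abs(W[...,2]-h)<.006); q=np.argwhere(mm)[:,::-1]
        if len(q)>3:
            p=ray(f,q,h)[:,:2]; (cx,cy),rr=cv2.minEnclosingCircle((p*1000).astype(np.float32))
            pl=(np.array([cx,cy])/1000-c)@R
            print(x,"top",top.round(4),len(q),p.mean(0).round(4),(cx,cy,rr),"local",pl.round(4))
E
```

```text
top rack (array([ 0.50279367, -0.24905656], dtype=float32), np.float32(-0.025859872), np.float32(0.26589164), np.float32(0.075653605))
tray (array([0.50028324, 0.20537588], dtype=float32), np.float32(0.2223047), np.float32(0.27588543), np.float32(0.07917072))
-0.096 top 0.0862 116 [0.4039 0.1853] (404.099609375, 185.4370574951172, 14.061098098754883) local [-0.0982  0.0018]
-0.032 top 0.0719 237 [0.4713 0.2001] (471.3245849609375, 200.0582733154297, 21.09497833251953) local [-0.0294  0.0012]
0.032 top 0.068 150 [0.5348 0.2107] (534.8460083007812, 210.5845947265625, 16.858810424804688) local [ 0.0349 -0.0025]
0.096 top 0.0784 49 [0.5961 0.2249] (595.9508666992188, 224.68309020996094, 9.620477676391602) local [ 0.0976 -0.0023]
scene rack (array([ 0.5053769 , -0.24607831], dtype=float32), np.float32(-0.024158755), np.float32(0.2693897), np.float32(0.08373132))
tray (array([0.503555  , 0.20537324], dtype=float32), np.float32(0.22227398), np.float32(0.27570143), np.float32(0.076980405))
-0.096 top 0.082 115 [0.4084 0.1856] (408.4220886230469, 184.68344116210938, 15.289775848388672) local [-0.0974  0.0008]
-0.032 top 0.0679 272 [0.4765 0.2011] (476.3885192871094, 201.616943359375, 22.005752563476562) local [-0.0273  0.0023]
0.032 top 0.0642 207 [0.5389 0.211 ] (538.6344604492188, 211.48861694335938, 17.904640197753906) local [ 0.0356 -0.0018]
0.096 top 0.0754 81 [0.6004 0.2252] (600.38330078125, 224.77857971191406, 10.055330276489258) local [ 0.0987 -0.0024]
```

```bash
cat >> h.py <<'E'
TC,TA=np.array([.502,.2054]),.2223
RC,RA=np.array([.5041,-.2476]),-.025
def loc(c,a,x,y=0): return c+np.array([np.cos(a)*x-np.sin(a)*y,np.sin(a)*x+np.cos(a)*y])
PICK=dict(stacker=[.4063,.1853],jar=[.4739,.2007],spool=[.5368,.2110],bottle=[.5982,.2249])
G=dict(stacker=.037,jar=.029,spool=.030,bottle=.031)
SLOT=dict(stacker=.096,jar=.032,spool=-.032,bottle=-.096)
E
python3 - <<'E'
from plant import robot
from h import *
for k in PICK:
    for p,a in((PICK[k],TA),(loc(RC,RA,SLOT[k]),RA)):
        for o in(0,np.pi):
            y=(a+o+np.pi)%(2*np.pi)-np.pi
            for z in (.04,.2):
                q=robot.inverse_kinematics([*p,z],[np.pi,0,y]); print(k,o>0,z,None if q is None else np.round(q,2))
y=TA+np.pi-2*np.pi
t=robot.sense()["t"]
robot.goto([.44,.19,.33],[np.pi,0,y]); print(robot.sense()["t"]-t)
f=robot.grab_frame("wrist"); cv2.imwrite("pics/w1.png",f["image"][:,:,::-1])
import pickle; pickle.dump(f,open("w1.pkl","wb")); print(f["R"],f["t"],robot.sense()["t"])
E
```

```text
stacker False 0.04 [-0.91  0.45  0.47  2.25 -0.41  0.52 -1.46]
stacker False 0.2 [-1.05  0.15  0.59  2.13 -0.11  0.89 -1.75]
stacker True 0.04 [-0.53  0.41  0.    2.23 -0.    0.5   1.27]
stacker True 0.2 [-0.62  0.14  0.11  2.1  -0.02  0.9   1.29]
stacker False 0.04 [-0.25  0.84  0.9   1.79 -0.82  0.93 -0.59]
stacker False 0.2 [-0.34  0.67  1.05  1.68 -0.63  1.17 -0.72]
stacker True 0.04 [ 0.07  0.67  0.37  1.77 -0.33  0.76  2.16]
stacker True 0.2 [-0.16  0.54  0.71  1.67 -0.39  1.07  2.22]
jar False 0.04 [-0.84  0.53  0.46  2.1  -0.41  0.6  -1.44]
jar False 0.2 [-0.98  0.28  0.61  1.99 -0.2   0.93 -1.62]
jar True 0.04 [-0.49  0.49  0.01  2.08 -0.01  0.57  1.32]
jar True 0.2 [-0.55  0.25  0.08  1.96 -0.03  0.93  1.34]
jar False 0.04 [-0.22  0.73  0.83  1.94 -0.75  0.81 -0.56]
jar False 0.2 [-0.3   0.5   0.92  1.82 -0.46  1.04 -0.8 ]
jar True 0.04 [ 0.04  0.61  0.44  1.92 -0.39  0.69  2.26]
jar True 0.2 [-0.28  0.49  0.88  1.82 -0.43  1.04  2.32]
spool False 0.04 [-0.8   0.6   0.48  1.96 -0.43  0.68 -1.4 ]
spool False 0.2 [-0.91  0.39  0.6   1.85 -0.26  0.98 -1.54]
spool True 0.04 [-0
[... 333 characters left out ...]
 2.43]
bottle False 0.04 [-0.78  0.69  0.51  1.81 -0.46  0.77 -1.38]
bottle False 0.2 [-0.85  0.5   0.6   1.7  -0.31  1.05 -1.5 ]
bottle True 0.04 [-0.43  0.63  0.    1.78 -0.    0.73  1.37]
bottle True 0.2 [-0.46  0.45  0.05  1.67 -0.03  1.02  1.39]
bottle False 0.04 [-0.23  0.63  0.91  2.2  -0.81  0.69 -0.34]
bottle False 0.2 [-0.32  0.26  0.92  2.08 -0.26  0.92 -0.85]
bottle True 0.04 [-0.05  0.52  0.64  2.19 -0.56  0.59  2.55]
bottle True 0.2 [-0.43  0.31  1.08  2.08 -0.34  0.94  2.38]
1.8417
[[-2.22175121e-01  9.75006758e-01 -1.92471136e-04]
 [ 9.24232324e-01  2.10667998e-01  3.18455029e-01]
 [ 3.10536353e-01  7.05748967e-02 -9.47937950e-01]] [-0.08746464 -0.51670644  0.31331696] 1.9917
```

View pics/w1.png

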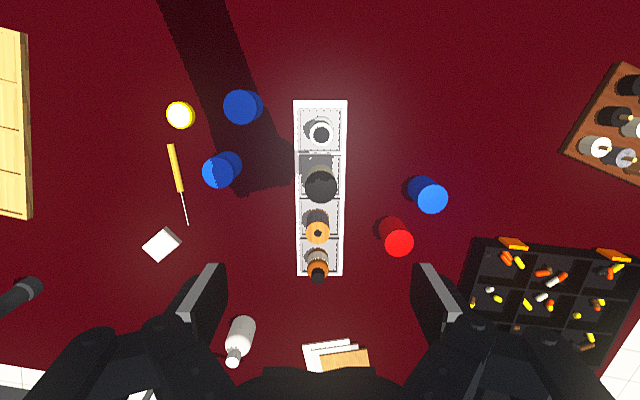

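The wrist view shows all four pieces upright in their cups. Their tops are at about stacker (320,132), jar (321,183), spool (318,233) and bottle (317,272), and the area around the fingers is clear. I'll refine the positions from this view and pick the first piece.

```bash
cat > job.py <<'E'
from plant import robot
from h import *
HT=dict(stacker=.070,jar=.056,spool=.052,bottle=.064)
ZC=.23
def tops(f,where,base):
    W=cloud(f)
    for k,g in where.items():
        h=HT[k]+base
        m=(np.hypot(W[...,0]-g[0],W[...,1]-g[1])<.03)&(abs(W[...,2]-h)<.006)
        q=np.argwhere(m)[:,::-1]
        if len(q)<4: print(k,"none");continue
        (cx,cy),r=cv2.minEnclosingCircle((ray(f,q,h)[:,:2]*1000).astype(np.float32))
        print(k,len(q),"centre",round(cx,1),round(cy,1),"r",round(r,1),"z",np.median(W[m][:,2]).round(4))
def pick(k,p):
    o=[np.pi,0,TA]
    robot.goto([*p,ZC],o)
    robot.grip(.9)
    robot.move_straight([*p,.012+G[k]-.008],.12)
    robot.grip(0,25)
    s=robot.sense();print(k,"opening",s["opening"],"F",s["gripper_force"])
    robot.move_straight([*p,ZC],.12)
    s=robot.sense();print("lifted",s["opening"],s["gripper_force"],s["wrist_force"],s["t"])
def place(k,d=(0,0)):
    p=loc(RC,RA,SLOT[k])+d; o=[np.pi,0,RA]
    robot.goto([*p,ZC],o)
    z=.006+G[k]-.008
    robot.move_straight([*p,z+.015],.15)
    c=robot.move_straight([*p,z-.002],.03,contact_N=4)
    s=robot.sense();print("down",c,s["tcp_pos"],z)
    robot.grip(.85)
    robot.move_straight([*p,ZC],.15)
    print(robot.sense()["t"])
E
python3 - <<'E'
import pickle
from job import *
f=pickle.load(open("w1.pkl","rb")); tops(f,PICK,.012)
print(-np.array(f["R"]).T@f["t"])
hsv=cv2.cvtColor(f["image"],cv2.COLOR_RGB2HSV); W=cloud(f)
m=((hsv[...,1]<45)&(hsv[...,2]>90)&(np.hypot(W[...,0]-.5,W[...,1]-.205)<.15)&(W[...,2]<.03)).astype(np.uint8)
print(rect(f,cv2.morphologyEx(m,cv2.MORPH_CLOSE,np.ones((3,3),np.uint8)),.008))
E
```

```text
stacker 471 centre 404.4 184.8 r 14.2 z 0.0822
jar 807 centre 471.0 199.8 r 21.2 z 0.0679
spool 466 centre 534.5 209.1 r 17.6 z 0.0638
bottle 150 centre 595.3 224.2 r 10.4 z 0.0757
[0.36082802 0.17201981 0.46153596]
(array([0.5007856 , 0.20524748], dtype=float32), np.float32(0.22161861), np.float32(0.2704896), np.float32(0.07332511))
```

```bash
cat >> h.py <<'E'
PICK=dict(stacker=[.4043,.1850],jar=[.4711,.1999],spool=[.5347,.2097],bottle=[.5957,.2243])
RC=np.array([.5030,-.2486])
E
python3 - <<'E'
from job import *
pick("stacker",PICK["stacker"])
f=robot.grab_frame("wrist"); cv2.imwrite("pics/w2.png",f["image"][:,:,::-1])
E
```

```text
stacker opening 0.2857338260188984 F 24.512380063533783
lifted 0.28443410663041285 24.572477638721466 [ 0.3359612  -0.31818349 -2.09217745] 8.725
```

View pics/w2.png

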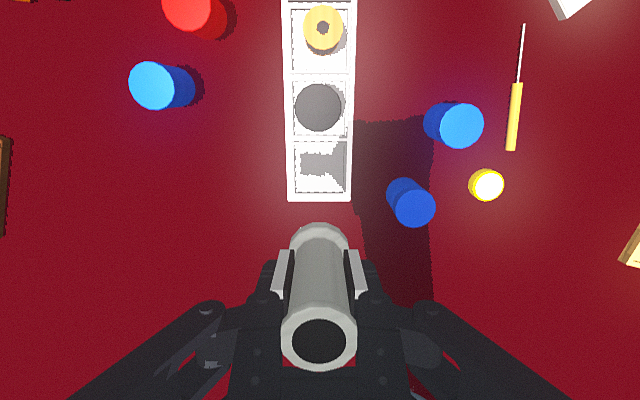

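The stacker is held centred between the pads, axis parallel to the fingers, with its cup empty at (322,170). I'll carry it to the rack and re-measure the rack from there before lowering.

```bash
python3 - <<'E'
from job import *
p=loc(RC,RA,.03)
robot.goto([*p,.3],[np.pi,0,RA])
f=robot.grab_frame("wrist"); cv2.imwrite("pics/w3.png",f["image"][:,:,::-1])
import pickle; pickle.dump(f,open("w3.pkl","wb"))
hsv=cv2.cvtColor(f["image"],cv2.COLOR_RGB2HSV).astype(int); H,S,V=hsv[...,0],hsv[...,1],hsv[...,2]; W=cloud(f)
m=(H>10)&(H<30)&(S>50)&(V>100)&(abs(W[...,0]-.5)<.16)&(abs(W[...,1]+.25)<.07)&(W[...,2]<.03)
print(rect(f,m,.012),robot.sense()["t"])
E
```

```text
(array([ 0.5310385 , -0.25648838], dtype=float32), np.float32(-0.057419293), np.float32(0.20219897), np.float32(0.08108853)) 10.5
```

View pics/w3.png

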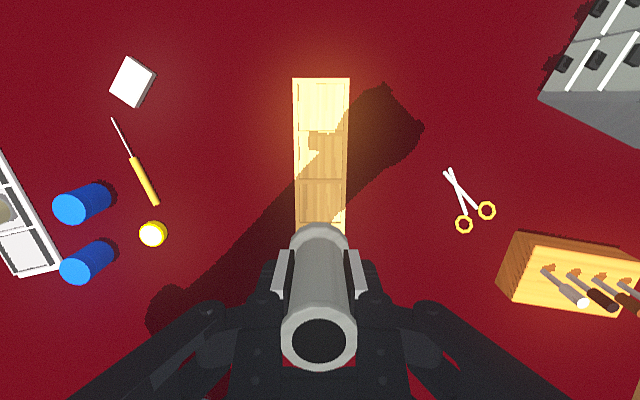

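The rack is in view with its far corners at px (292,78) and (349,78); the near end is hidden by the gripper. I'll use the far edge.

```bash
python3 - <<'E'
import pickle
from job import *
f=pickle.load(open("w3.pkl","rb"))
P=ray(f,[[292,77.5],[349.5,77.5],[294.5,200],[347,200]],.012)[:,:2]; print(P.round(4))
far=(P[0]+P[1])/2; print("width",np.hypot(*(P[0]-P[1])),np.hypot(*(P[2]-P[3])),"centre",far-.131*np.array([np.cos(RA),np.sin(RA)]), "mid", (P[2]+P[3])/2, loc(RC,RA,(P[2,0]-RC[0])))
place("stacker")
f=robot.grab_frame("wrist"); cv2.imwrite("pics/w4.png",f["image"][:,:,::-1])
q=loc(RC,RA,.096); tops(f,dict(stacker=q),.006); print(q)
E
```

```text
[[ 0.6351 -0.2181]
 [ 0.6336 -0.2884]
 [ 0.4773 -0.2139]
 [ 0.4757 -0.2863]]
width 0.07026574163718649 0.07242314919528603 centre [ 0.50339423 -0.24999385] mid [ 0.47654075 -0.25008916] [ 0.47735039 -0.24795863]
down True [ 0.59890311 -0.25081274  0.03509993] 0.034999999999999996
14.7917
stacker 731 centre 600.3 -251.5 r 14.5 z 0.0762
[ 0.59897    -0.25099975]
```

View pics/w4.png

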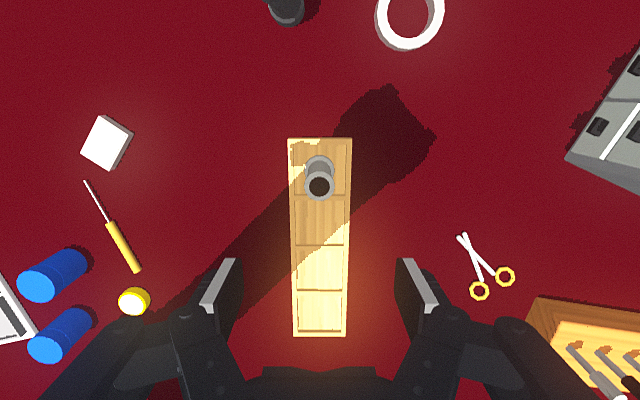

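The stacker stands upright in the farthest compartment (px 319,180), centred to about 2 mm. Next are the other three, with hold checks.

```bash
echo 'RC=np.array([.5032,-.2495])' >> h.py
python3 - <<'E'
from job import *
for k,w in (("jar",.040),("spool",.033),("bottle",.032)):
    pick(k,PICK[k])
    op=robot.sense()["opening"]
    if not abs(op*.085-w)<.008: print("BAD grip",op); break
    place(k)
    f=robot.grab_frame("wrist"); q=loc(RC,RA,SLOT[k]); tops(f,{k:q},.006); print(q.round(4))
else:
    robot.goto([.5,.0,.35],[np.pi,0,TA])
for n in("top","scene"):
    f=robot.grab_frame(n); cv2.imwrite(f"pics/{n}1.png",f["image"][:,:,::-1])
    tops(f,{k:loc(RC,RA,SLOT[k]) for k in SLOT},.006)
    u=(slice(90,280),slice(180,500)) if n=="top" else (slice(90,250),slice(150,450))
    cv2.imwrite(f"pics/{n}1c.png",cv2.resize(f["image"][u][:,:,::-1],None,fx=2.4,fy=2.4))
E
```

```text
jar opening 0.47877749891720467 F 24.835864305496216
lifted 0.4758393185429287 25.381349623203278 [ 0.82629475  0.29257932 -1.17479913] 20.775
down True [ 0.53516286 -0.24969439  0.02706896] 0.027000000000000003
26.2667
jar 1419 centre 538.0 -250.7 r 21.1 z 0.0619
[ 0.5352 -0.2503]
spool opening 0.37704896963868567 F 24.764204621315002
lifted 0.3804289874592468 24.839273393154144 [-0.1883694   0.41348501 -0.09848367] 32.2583
down True [ 0.47119359 -0.24845481  0.02804035] 0.027999999999999997
37.8167
spool 916 centre 473.6 -249.3 r 17.2 z 0.058
[ 0.4712 -0.2487]
bottle opening 0.36824609469394304 F 24.98039344442077
lifted 0.36925319408132085 24.78596960892901 [-0.65475979  0.83130472 -1.34704767] 43.9
down True [ 0.40730285 -0.24695036  0.0289833 ] 0.028999999999999998
49.6083
bottle 316 centre 411.1 -248.0 r 9.9 z 0.0699
[ 0.4072 -0.2471]
stacker 111 centre 598.3 -250.9 r 14.3 z 0.0771
jar 241 centre 534.9 -249.5 r 21.2 z 0.0629
spool 161 centre 471.5 -248.0 r 17.2 z 0.0586
bottle 53 centre 408.2 -246.4 r 9.9 z 0.0703
stacker 96 centre 602.8 -249.0 r 15.8 z 0.075
jar 179 centre 539.9 -246.4 r 23.2 z 0.0605
spool 107 centre 476.8 -246.3 r 18.7 z 0.0567
bottle 37 centre 415.7 -243.4 r 13.4 z 0.0679
```

View pics/top1c.png

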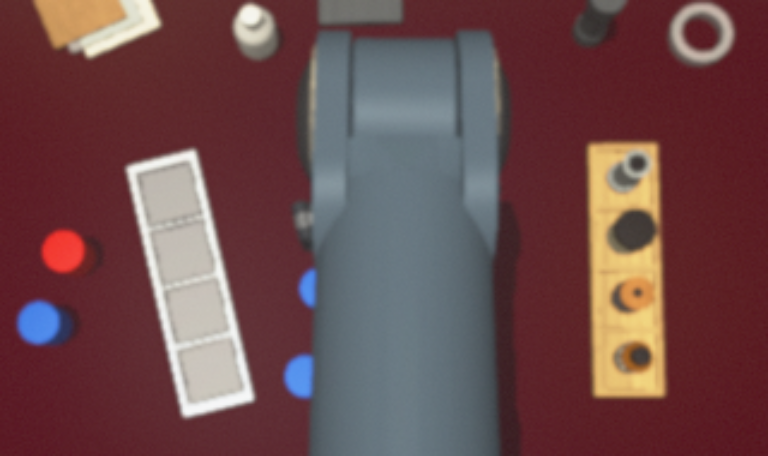

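View pics/scene1c.png

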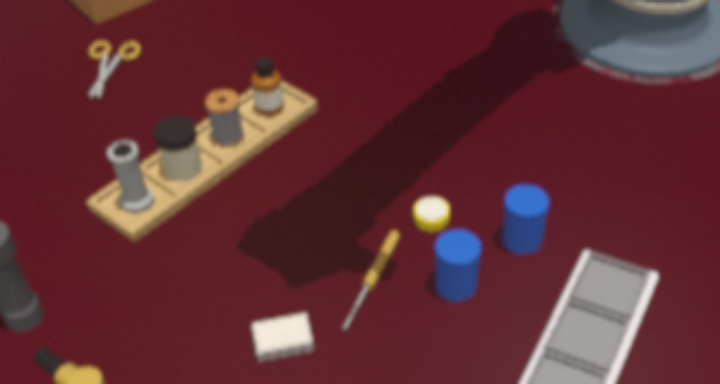

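Both views show all four pieces upright in their own compartments: in the top crop, far to near, stacker (632,170), jar (632,231), spool (633,294) and bottle (633,356). The cups are empty and the look-alikes haven't moved.

```bash
python3 -c "
from plant import robot
robot.sleep(0.5);print(robot.sense()['t']);print(robot.close_job())"
```

```text
51.375
the job is handed in; nothing more can be done
None
```

I moved all four pieces into the rack in reverse order (far to near: stacker, jar, spool, bottle), each standing upright and released, and handed the job in at 51 s of the 133 s allowed.

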